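# Turn the carousel cover to the marked compartment and stand the dropper bottle in it

## Task

Turn the cover of the round reagent carousel (its upright fin is there to be pushed) until the opening is squarely over the compartment that the arrowhead on the foot points at. Then stand the dropper bottle upright on the floor of that compartment and leave it there, with the opening still squarely over it. Do not tip the bottle over on the way and do not disturb the two small white vials on the table.

Things in the scene. Friction and masses are not known exactly. Their poses are not given: they have to be found in the camera images.
- carousel: Fixed white round reagent carousel, at any yaw. Origin: centre of its underside, on the cover's axis. Foot disc 240 mm wide, 10 mm high; on it a round wall, outer radius 92, inner 87, top at z = 55 mm. Dividers (3 mm, at 45, 135, 225, 315 degrees from its x) and an 18 mm radius hub make four equal compartments, floor at z = 10 mm. Its +x axis points from the centre to the marked compartment.
- arrow (a point): Middle of the upper face (22 mm above the table) of the grey arrowhead, 107 mm from the axis: 36 mm wide, 23 mm long, 12 mm high, raised on the foot outside the wall and pointing inward at the marked compartment. The other three compartments have a 12 mm round stud there instead, and two of them hold a fixed vial.
- slot (a point): Centre of the floor of the marked compartment, 60 mm from the carousel's axis.
- cover (a joint): Rotation (rad) of the cover about the carousel's upright axis, anticlockwise from above positive. 0 and also 2 pi: opening exactly over the marked compartment. Starts somewhere between 0.8 and 5.48; it turns freely either way between -7 and 7 and stays where it is left (friction 0.06 N m, about 1 N of push at the fin, no spring).
- window (a point): Centre of the cover's opening, at the cover's top (62.5 mm above the table), 60 mm from the axis. The cover is a flat grey disc of radius 94 mm, 6 mm thick, with one 80 degree sector cut out from radius 17 to 89 mm (about 77 mm across at this point); a narrow rim remains outside it. A steel hub nut on the axis rises to 68.5 mm above the table.
- fin (a point): Middle of the upper edge of the cover's upright fin, 101 mm above the table, 60 mm from the axis, half a turn round from the middle of the opening. The fin stands radially: 48 mm long radially, 12 mm thick tangentially, 38.5 mm high above the disc, on a low foot 58 x 20 mm that rises 3.5 mm above the disc.
- bottle: Loose dropper bottle standing on the table, 86 mm high, 35 g. Origin: centre of its underside, z up. Round body 27 mm diameter up to z = 44 mm; round screw cap 22 mm diameter from z = 44 to 60 mm (grip it here); tapered black teat about 12 mm across above.
- vial_near: Small white vial, 20 mm diameter, 42 mm high, loose on the table, the one nearer the robot; leave alone. Origin: centre of its underside.
- vial_far: Small white vial, 20 mm diameter, 42 mm high, loose on the table, the one farther from the robot; leave alone. Origin: centre of its underside.
Mind the look-alikes: they are no part of the job. Leave any green look-alike of the bottle alone.

How it is judged:
By the outcome, as a careful person would: the job done as asked, in the order asked, and still so for the second after the job is handed in, with the robot touching nothing.
It also fails if it takes over 59 s, if anything falls off the work surface, if the arm or the gripper's body presses on something with over 40 N, if the wrist force passes 120 N, or if a joint passes its speed limit or range.

## Robot

A 7-joint arm with a two-finger parallel gripper is mounted at the origin on a cart in front of the work surface, level with it; the furniture and walls round the work are solid. World frame = base frame: x ahead of the robot, y to its left, z up, the work surface at z = 0. Lengths are in m, angles in rad, forces in N, time in s.
With the tool pointing down it reaches from about 0.35 to 0.9 m from the base axis. Payload 8.1 kg.
Tool frame: the origin (TCP) lies at the very end of the fingers, on their centre line; the grasp point (between the pads) lies 19 mm behind it (arm.tcp_to_grasp is the z of the grasp point in the tool frame, in m); z points along the fingers, y is the line along which they close (so a half turn about z gives the same grasp; the last joint's range is limited). The gripper opens to 92 mm and grips with 3 to 60 N. Pads are 19 mm wide; open, the fingers measure 130 mm over their backs; the gripper's body (75 mm by 190 mm) begins 47 mm behind the grasp point.
Start: joints at [-1.242, 0.434, 0.025, 1.573, -0.012, 1.134, -0.075], TCP at [0.262, 0.568, 0.203] pointing down, gripper open.
Joint ranges: [-2.62, 2.62], [-0.44, 2.09], [-1.27, 1.32], [0.08, 2.57], [-1.32, 4.46], [0.12, 2], [-2.74, 2.74]. Speed limits (rad/s): [2.22, 2.22, 3.01, 3.01, 3.14, 3.14, 3.14].

## Interface

Orientations are given as a rotation vector (axis times angle).
In Python, from cell import readout, vision, sign_off, arm gives the robot as it stands. The module is installed in compiled form; this text tells all that it offers.
- The arm moves only by the shell command python3 -m creep 'ROWS' [FORCE]. ROWS is JSON, a list of rows, each a list of 5 numbers: the shift along the tool's x, y, z in units of 4 cm (1.0 is 4 cm), then the turn about the tool's z in units of 4 degrees (1.0 is 4 degrees), then the opening, from 0 (shut) to 1 (fully open). A call has 1 to 12 rows; each row shifts and turns the commanded pose from where the row before left it, along the tool's axes as they then stand; what a row does not reach is not made up. A row lasts 1/8 s, in which the tool goes at most 62.5 mm and 10.7 degrees, less where a joint would pass 70% of its speed; a pose out of reach is approached as far as the arm can. A call with a number of a shift or a turn outside -1 to 1 is refused whole. A call with a gripper value outside its range is refused whole. The fingers move at their own pace and stop on an object; FORCE is the grip in N (left out, the last holds). Time passes only in rows, so rows that do not move let the fingers close. It gives the time, the measured TCP pose, the force, the opening and the grip force at its end, in the units of the state.
- readout.observe(): the state, without advancing time (a new reading comes with each control period).
- vision.get_image(name): name is "side" or "top"; returns a dict with "pixels" (400x640x3 uint8, blue, green, red), "z_map" (400x640 float32, m along the optical axis (not along the pixel's ray), 0 where there is no reading), "camera_matrix" (3x3 intrinsics, pixels), "k1" (the pictures are not rectified: a ray, as slopes to the right and down, at radius r is drawn at 1 + k1 r^2 times it, then the intrinsics apply), "position" and "rotation" of the camera in the world. Camera axes: x right, y up, looking along -z (the intrinsics and any distortion apply to the point x, -y, -z); pixel columns grow to the right and rows downward; lengths in m; the calibration is good to about 2 mm. A picture is of the moment at which its call begins.
- sign_off(): hands the job in; it is judged then, once.
The state is a dict: "clock": time; "joints": joint angles; "dq": joint speeds; "joint_efforts": joint torques, N m; "position": TCP position; "ee_rot": TCP orientation; "force": force on the tool from outside, world axes, zero at the start; "ft_torque": the same for the moment, N m; "width": opening from 0.0 (shut) to 1.0 (fully open); "gripper_force": force on a finger pad.
Only numpy, scipy, OpenCV 4.12 (cv2) and the standard library are available. Lean on these libraries where they do the work, as an engineer would, in place of code of your own. Each camera call takes 0.05 s, during which the arm holds its last target. There are 200 camera calls.

## Working session

There is one attempt and no reset: what is moved stays moved. The work goes in short steps, Python scripts to look and compute and a shell command to move; the robot and the scene stay as the last step left them, time stands still between calls to the robot, and variables do not carry over. Pictures are saved under pics/ and viewed, at most 10 in all, crops included, and the job is handed in when it is done.

```bash
mkdir -p pics
cat > h.py <<'E'
import numpy as np, cv2
from scipy.spatial.transform import Rotation as R
from cell import readout, vision, arm
def shot(n):
    d=vision.get_image(n); return d
def ray(d,u,v):
    K=np.array(d["camera_matrix"]);k=d["k1"]
    p=np.array([(u-K[0,2])/K[0,0],(v-K[1,2])/K[1,1]]);q=p.copy()
    for _ in range(20): q=p/(1+k*(q@q))
    Rm=np.array(d["rotation"]); Rm=Rm if Rm.shape==(3,3) else R.from_rotvec(Rm).as_matrix()
    return np.array(d["position"]),Rm@np.array([q[0],-q[1],-1.0])
def on(d,u,v,z):
    o,r=ray(d,u,v); return o+r*(z-o[2])/r[2]
def dep(d,u,v):
    o,r=ray(d,u,v); return o+r*d["z_map"][int(v),int(u)]
E
python3 - <<'E'
from h import *
for n in("side","top"):
    d=shot(n);cv2.imwrite(f"pics/{n}0.png",d["pixels"]);np.save(n+"0.npy",d,allow_pickle=True)
    print(n,d["position"],d["rotation"],d["camera_matrix"],d["k1"])
print(readout.observe(),arm.tcp_to_grasp)
E
```

```text
side [ 0.52098336 -0.73851013  0.55560103] [ 0.9989747  -0.00509011 -0.01386287] [[441.68005457   0.         326.23124646]
 [  0.         441.68005457 196.49096222]
 [  0.           0.           1.        ]] -0.11451585210433883
top [ 0.4491042  -0.03033158  0.93385855] [ 0.07631295 -0.07569024 -1.5716815 ] [[422.18385948   0.         315.6925002 ]
 [  0.         422.18385948 199.93573059]
 [  0.           0.           1.        ]] -0.051347070992425796
{'clock': 0.1, 'joints': array([-1.24156604,  0.43514101,  0.0249872 ,  1.5740213 , -0.01161664,
        1.13397656, -0.07511286]), 'dq': array([-0.00055957, -0.00154462, -0.00026363, -0.00142482,  0.0004713 ,
       -0.00348071, -0.00066831]), 'joint_efforts': array([ 2.70479781e-03, -6.69121385e+01,  9.87839699e-01, -3.15151191e+01,
       -6.05688477e-02,  3.73449514e-02,  3.21705568e-05]), 'position': array([0.2614306 , 0.56715429, 0.20252538]), 'ee_rot': array([-6.73175970e-01, -3.06843290e+00,  2.18152906e-03]), 'force': array([-0.25673571,  0.68244182, -0.14568855]), 'ft_torque': array([-0.0136251 ,  0.02290982,  0.02482818]), 'gripper_force': 0.0, 'width': 1.0024528648857907} -0.0188
```

View pics/top0.png

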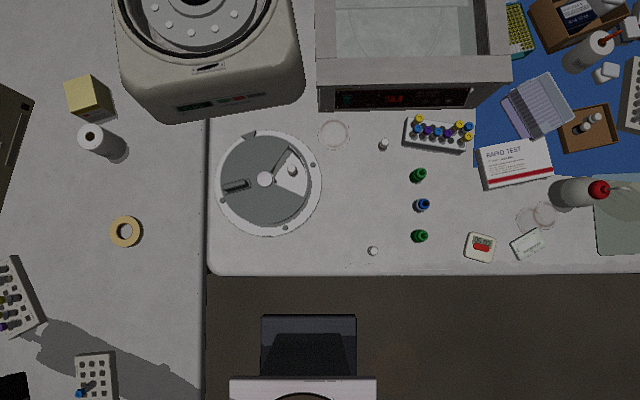

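View pics/side0.png

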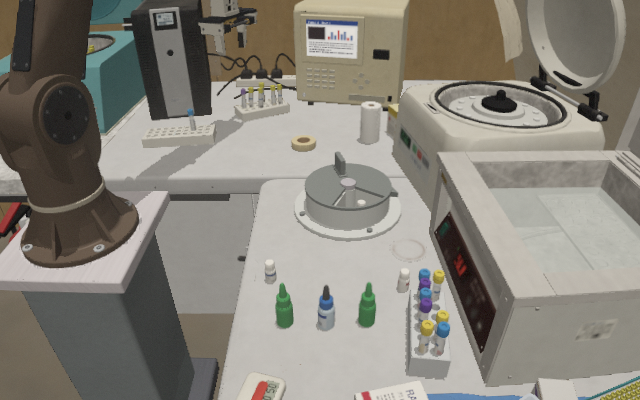

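Top view: the carousel is centred near (268,183), with the grey arrowhead at about (250,133), the fin at (236,184) and the opening at (292,170). Bottle candidates are green (418,175), blue/white (421,205) and green (419,236). The blue/white one fits, because green ones are look-alikes. The white vials are at (373,251) and (383,144). I'll confirm in a crop and measure.

Run:
```python
from h import *
d=np.load("top0.npy",allow_pickle=True).item();s=np.load("side0.npy",allow_pickle=True).item()
im=d["pixels"];cv2.imwrite("pics/crop1.png",cv2.resize(im[115:270,200:450],None,fx=3,fy=3,interpolation=cv2.INTER_CUBIC))
P=np.array([[dep(d,u,v) for u in range(200,450)] for v in range(115,270)])
Z=P[...,2]
def bl(m,name,amin=5):
    n,l,st,c=cv2.connectedComponentsWithStats(m.astype(np.uint8))
    for i in range(1,n):
        if st[i,4]>=amin: print(name,"px",(c[i]+[200,115]).round(1),st[i,4],"mean",P[l==i].mean(0).round(4),"zmax",Z[l==i].max().round(3))
print("table z",np.median(Z))
car=np.hypot(P[...,0]-P[68,68,0],P[...,1]-P[68,68,1])<.13
bl(car&(abs(Z-.0595-.003)<.004),"disc",30)
bl(car&(Z>.085),"fin"); bl(car&(Z>.016)&(Z<.03),"arrow/studs",3)
bl(~car&(Z>.03)&(Z<.12),"objs")
for u,v in((250,133),): print("arrow on z=.022",on(d,u,v,.022))
# foot circle
m=(car&(Z>.005)).astype(np.uint8);c=max(cv2.findContours(m,0,1)[0],key=cv2.contourArea)[:,0]
q=np.array([on(d,u+200,v+115,.01)[:2] for u,v in c]);A=np.c_[2*q,np.ones(len(q))];x=np.linalg.lstsq(A,(q**2).sum(1),rcond=None)[0];print("foot circle",x[:2],np.sqrt(x[2]+x[0]**2+x[1]**2))
```

```text
table z 0.0003309684162336457
disc px [259.4 181.1] 4600 mean [0.5738 0.0874 0.0622] zmax 0.066
fin px [233.7 184.1] 165 mean [0.5623 0.1338 0.0989] zmax 0.106
arrow/studs px [248.5 135.1] 71 mean [0.6819 0.1181 0.0216] zmax 0.025
arrow/studs px [293.  152.3] 13 mean [0.643  0.0196 0.0208] zmax 0.027
arrow/studs px [310.5 164.3] 6 mean [ 0.6167 -0.0188  0.0177] zmax 0.019
arrow/studs px [272.5 169.5] 8 mean [0.6048 0.0643 0.0216] zmax 0.028
arrow/studs px [294.3 173. ] 6 mean [0.5963 0.0163 0.0252] zmax 0.029
arrow/studs px [221.6 199.8] 11 mean [0.5388 0.1756 0.0173] zmax 0.019
arrow/studs px [297. 210.] 5 mean [0.5159 0.0105 0.0203] zmax 0.021
arrow/studs px [284.8 226.7] 10 mean [0.4799 0.0371 0.0167] zmax 0.017
objs px [206.4 115.7] 36 mean [0.722  0.2087 0.0367] zmax 0.047
objs px [426.8 132.3] 1168 mean [ 0.6782 -0.2668  0.0574] zmax 0.099
objs px [384.3 142.5] 55 mean [ 0.6599 -0.1784  0.0408] zmax 0.045
objs px [419.1 174.1] 143 mean [ 0.5886 -0.2482  0.0557] zmax 0.089
objs px [422.  203.8] 150 mean [ 0.5258 -0.2527  0.0555] zmax 0.087
objs px [420.3 235.1] 146 mean [ 0.4604 -0.2473  0.0559] zmax 0.087
objs px [373.3 250.2] 53 mean [ 0.4291 -0.151   0.0412] zmax 0.045
arrow on z=.022 [0.68653542 0.11477356 0.022     ]
foot circle [0.57799211 0.0762524 ] 0.11755011082103511
```

View pics/crop1.png

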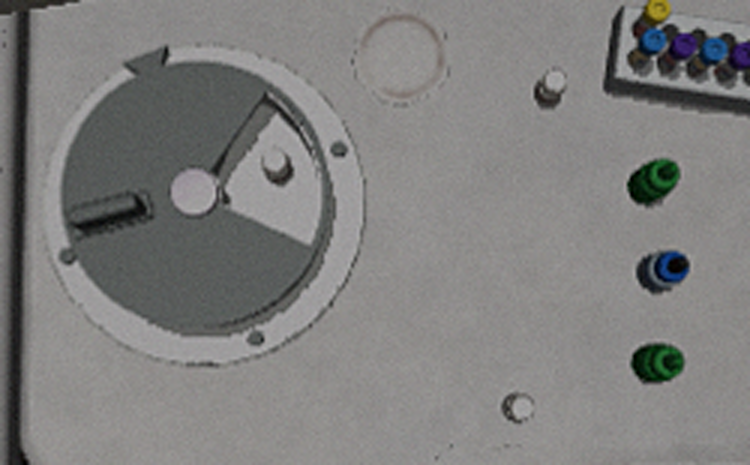

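The crop confirms it: the blue/white bottle at (422,204) stands between the two green look-alikes. The arrow is at (249,135), with studs at (313,165), (285,228) and (223,200). Now I'll fix the carousel centre, yaw and fin, and work out the first move.

```bash
cat >> h.py <<'E'
def go(x,y,z,yaw=None):
    s=readout.observe();M=R.from_rotvec(s["ee_rot"]).as_matrix()
    d=M.T@(np.array([x,y,z])-s["position"])/.04
    ya=np.degrees(np.arctan2(M[1,1],M[0,1]));print("pos",s["position"].round(4),"tool-y yaw",ya.round(1),"shift units",d.round(3),"tilt",M[2,2].round(4))
    if yaw is not None:
        t=(ya-yaw+90)%180-90;print("turn units",round(t/4,2))
        M2=M@R.from_euler("z",t,degrees=True).as_matrix();print("shift units after turn",(M2.T@(np.array([x,y,z])-s["position"])/.04).round(3))
def measure(d):
    P=np.array([[dep(d,u,v) for u in range(200,340)] for v in range(115,260)]);Z=P[...,2]
    st=[on(d,*p,.018)[:2] for p in((312.7,164.7),(222.7,200.3),(285.3,227.7))]
    c1=(st[0]+st[1])/2;v=st[0]-st[1];yaw=np.degrees(np.arctan2(v[1],v[0]))+90
    c2=st[2]+.107*np.array([np.cos(np.radians(yaw)),np.sin(np.radians(yaw))])
    print("stud span",np.linalg.norm(v),"c",c1,c2,"yaw",yaw)
    c=(c1+c2)/2
    m=(Z>.092)&(Z<.115)&(np.hypot(P[...,0]-c[0],P[...,1]-c[1])<.1)
    vs,us=np.nonzero(m);q=np.array([on(d,u+200,w+115,.101)[:2] for u,w in zip(us,vs)]);f=q.mean(0)
    e=f-c;print("fin",f,"r",np.linalg.norm(e),"ang",np.degrees(np.arctan2(e[1],e[0])),"rect",cv2.minAreaRect((q*1000).astype(np.float32)))
    return c,yaw,f
E
python3 - <<'E'
from h import *
d=np.load("top0.npy",allow_pickle=True).item()
c,yaw,f=measure(d);a=np.array([on(d,249.3,135,.022)])[0][:2]-c
print("arrow",np.linalg.norm(a),np.degrees(np.arctan2(a[1],a[0])),"nut",on(d,265,178.7,.0685))
go(f[0],f[1],.13,np.degrees(np.arctan2(*(f-c)[::-1]))-90)
E
```

```text
stud span 0.21174740129857073 c [0.57673151 0.07473483] [0.57713328 0.07542501] yaw 21.665448692178614
fin [0.5623921  0.13384887] r 0.06054097627560145 ang 103.89673631121246 rect ((562.3580322265625, 133.73049926757812), (13.046443939208984, 48.378299713134766), 15.9256591796875)
arrow 0.11286947234300415 21.395102935342596 nut [0.57751649 0.07482576 0.0685    ]
pos [0.2614 0.5672 0.2025] tool-y yaw 65.3 shift units [-11.368  -6.685   1.824] tilt -1.0
turn units 12.84
shift units after turn [-12.321   4.704   1.824]
```

```bash
python3 -m creep '[[-0.5,-0.3,0,0,1],[-0.95,-0.56,0,0,1],[-0.98,-0.58,0,0,1],[-0.99,-0.58,0,0,1],[-0.99,-0.58,0,0,1],[-0.99,-0.58,0,0,1],[-0.99,-0.58,0,0,1],[-0.99,-0.58,0,0,1],[-0.99,-0.58,0,0,1],[-0.99,-0.58,0,0,1],[-0.99,-0.58,0,0,1],[-0.98,-0.58,0,0,1]]' 10
python3 -m creep '[[0,0,0,1,0.6],[0,0,0,1,0.6],[0,0,0,1,0.6],[0,0,0,1,0.6],[0,0,0,1,0.6],[0,0,0,1,0.6],[0,0,0,1,0.6],[0,0,0,1,0.6],[0,0,0,1,0.6],[0,0,0,1,0.6],[0,0,0,1,0.6],[0,0,0,1,0.6]]'
python3 -c "
from h import *
go(.5618,.1335,.078,15);print(readout.observe()['joints'])"
```

```text
clock: 1.6
position: [0.5621, 0.1329, 0.2033]
ee_rot: [0.675, 3.068, -0.001]
force: [0.5, 0.1, -0.2]
width: 1.0
gripper_force: 0.0
clock: 3.1
position: [0.5612, 0.1342, 0.2031]
ee_rot: [-1.868, -2.526, 0.001]
force: [-0.6, -0.3, -0.2]
width: 0.6
gripper_force: 0.0
pos [0.5612 0.1342 0.2031] tool-y yaw 17.0 shift units [-0.022  0.01   3.128] tilt -1.0
turn units 0.51
shift units after turn [-0.021  0.011  3.128]
[-0.61254021  0.36562962  0.38973459  1.71680033 -0.1536215   1.08983516
  0.12275999]
```

```bash
python3 -m creep '[[0,0,0.4,0.5,0.6],[0,0,0.7,0,0.6],[0,0,0.7,0,0.6],[0,0,0.6,0,0.5],[0,0,0.4,0,0.4],[0,0,0.3,0,0.4],[0,0,0,0,0.3],[0,0,0,0,0.2],[0,0,0,0,0],[0,0,0,0,0],[0,0,0,0,0],[0,0,0,0,0]]' 10
python3 -c "
from h import *
go(.5618,.1335,.078,15)"
```

```text
clock: 4.6
position: [0.5617, 0.136, 0.0793]
ee_rot: [1.907, 2.497, 0.0]
force: [0.3, -1.1, -0.5]
width: 0.006
gripper_force: 0.0
pos [0.5617 0.136  0.0793] tool-y yaw 15.3 shift units [-0.061 -0.015  0.033] tilt -1.0
turn units 0.06
shift units after turn [-0.062 -0.015  0.033]
```

The fingers shut on nothing, so I'll look.

Run:
```python
from h import *
d=shot("top");s=shot("side")
a=cv2.resize(d["pixels"][100:260,180:340],None,fx=2.5,fy=2.5);b=cv2.resize(s["pixels"][90:250,270:430],None,fx=2.5,fy=2.5)
cv2.imwrite("pics/c2.png",np.hstack([a,b]))
```

```text
(no output)
```

View pics/c2.png

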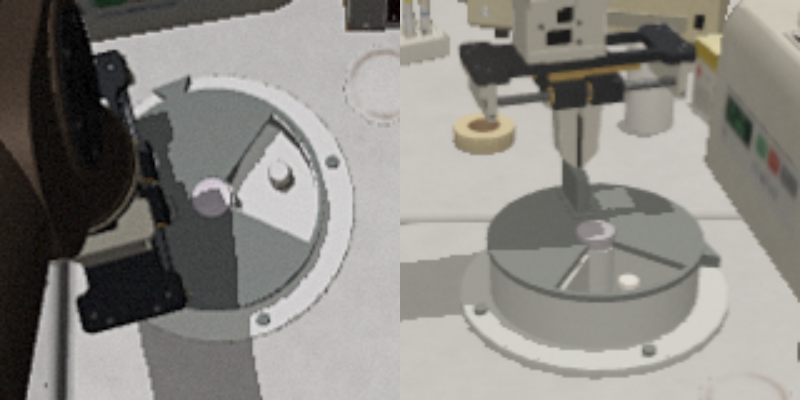

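The side view shows the fingers above and behind the fin at crop (578,150). I'll use depth to see where each one is.

Run:
```python
from h import *
s=shot("side")
for y in (120,135,145,152,158,163,168,175,185,195,203):
    v=90+y/2.5
    print(y,[tuple((dep(s,270+(x-400)/2.5,v)*1000).round().astype(int)) for x in(556,566,573,580,588,596)])
```

```text
120 [(np.int64(546), np.int64(133), np.int64(145)), (np.int64(554), np.int64(124), np.int64(149)), (np.int64(560), np.int64(125), np.int64(149)), (np.int64(566), np.int64(127), np.int64(148)), (np.int64(573), np.int64(129), np.int64(147)), (np.int64(580), np.int64(130), np.int64(146))]
135 [(np.int64(546), np.int64(134), np.int64(131)), (np.int64(554), np.int64(122), np.int64(136)), (np.int64(560), np.int64(124), np.int64(135)), (np.int64(567), np.int64(128), np.int64(133)), (np.int64(574), np.int64(129), np.int64(133)), (np.int64(581), np.int64(134), np.int64(130))]
145 [(np.int64(546), np.int64(138), np.int64(119)), (np.int64(554), np.int64(124), np.int64(126)), (np.int64(560), np.int64(125), np.int64(125)), (np.int64(567), np.int64(127), np.int64(124)), (np.int64(574), np.int64(127), np.int64(124)), (np.int64(581), np.int64(128), np.int64(123))]
152 [(np.int64(552), np.int64(365), np.int64(-3)), (np.int64(554), np.int64(122), np.int64(120)), (np.int64(560), np.int64(123), np.int64(119)), (np.int64(567), np.int64(126), np.int64(118)), (np.int64(574), np.int64(128), np.int64(117)), 
[... 1314 characters left out ...]
np.int64(566), np.int64(113), np.int64(92)), (np.int64(574), np.int64(114), np.int64(92)), (np.int64(584), np.int64(164), np.int64(64))]
195 [(np.int64(547), np.int64(148), np.int64(63)), (np.int64(555), np.int64(142), np.int64(66)), (np.int64(561), np.int64(120), np.int64(78)), (np.int64(567), np.int64(113), np.int64(82)), (np.int64(574), np.int64(114), np.int64(81)), (np.int64(521), np.int64(-739), np.int64(556))]
203 [(np.int64(546), np.int64(132), np.int64(63)), (np.int64(555), np.int64(129), np.int64(65)), (np.int64(561), np.int64(119), np.int64(71)), (np.int64(567), np.int64(110), np.int64(75)), (np.int64(574), np.int64(114), np.int64(73)), (np.int64(582), np.int64(130), np.int64(64))]
```

```bash
python3 -m creep '[[0,0,-0.5,0,0.3],[0,0,-0.5,0,0.5],[0,0,-0.3,0,0.5],[0,0,0,0,0.5]]'
python3 - <<'E'
from h import *
s=shot("side");cv2.imwrite("pics/c3.png",cv2.resize(s["pixels"][100:190,300:400],None,fx=6,fy=6))
p=readout.observe()["position"];print(p)
P=np.array([[dep(s,u,v) for u in range(300,400)] for v in range(100,190)])
for v in range(90):
    m=(abs(P[v,:,1]-p[1])<.045)&(abs(P[v,:,0]-p[0])<.07)&(P[v,:,2]>.085)
    if m.any() and v%2==0: print(v+100,P[v,m][:,0].min().round(3),P[v,m][:,0].max().round(3),"z",P[v,m][:,2].min().round(3),P[v,m][:,2].max().round(3),m.sum())
E
```

```text
clock: 5.25
position: [0.5622, 0.1362, 0.1318]
ee_rot: [1.906, 2.496, 0.002]
force: [0.8, 0.6, -0.8]
width: 0.395
gripper_force: 0.0
[0.56164039 0.13607009 0.13112419]
100 0.509 0.63 z 0.226 0.246 48
102 0.515 0.617 z 0.23 0.243 48
104 0.5 0.617 z 0.216 0.239 47
106 0.512 0.616 z 0.212 0.235 36
108 0.517 0.601 z 0.208 0.231 27
110 0.522 0.601 z 0.204 0.226 22
112 0.526 0.602 z 0.198 0.212 23
114 0.526 0.6 z 0.195 0.208 22
116 0.526 0.6 z 0.19 0.204 23
118 0.528 0.6 z 0.186 0.199 21
120 0.528 0.6 z 0.181 0.194 21
122 0.528 0.6 z 0.176 0.19 21
124 0.528 0.598 z 0.172 0.186 20
126 0.528 0.598 z 0.168 0.182 20
128 0.53 0.596 z 0.163 0.177 18
130 0.532 0.592 z 0.159 0.172 15
132 0.536 0.59 z 0.157 0.167 11
134 0.542 0.547 z 0.16 0.161 3
152 0.552 0.561 z 0.101 0.102 5
154 0.552 0.565 z 0.098 0.102 7
156 0.552 0.567 z 0.092 0.103 8
158 0.552 0.569 z 0.087 0.103 9
160 0.554 0.573 z 0.087 0.103 10
162 0.556 0.573 z 0.085 0.098 9
164 0.56 0.573 z 0.088 0.094 7
166 0.562 0.573 z 0.085 0.087 6
```

View pics/c3.png

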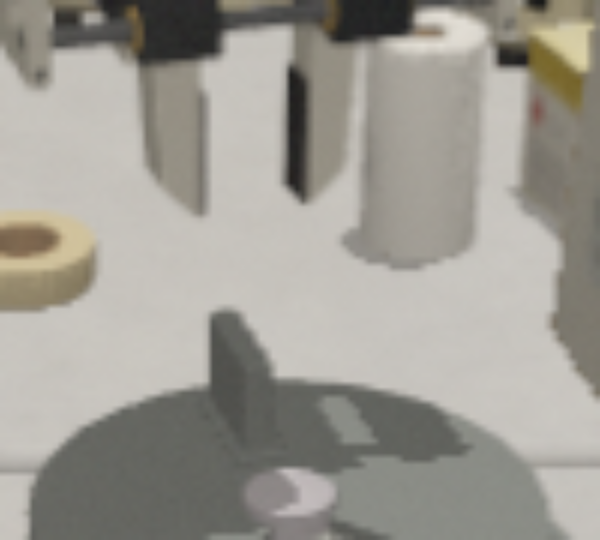

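The picture shows the fingertips straddling the fin, but at z≈0.158, while the readout says 0.131. The true tips therefore sit about 26 mm above the reported TCP. I'll correct for that and watch the force.

```bash
python3 -m creep '[[0,0,0.4,0,0.45],[0,0,0.6,0,0.45],[0,0,0.5,0,0.45],[0,0,0.2,0,0.45],[0,0,0.15,0,0.45],[0,0,0,0,0.4],[0,0,0,0,0.2],[0,0,0,0,0],[0,0,0,0,0],[0,0,0,0,0],[0,0,0,0,0]]' 10
python3 -c "
from h import *
go(.5622,.1332,.055,15)"
```

```text
clock: 6.68
position: [0.5617, 0.1361, 0.0576]
ee_rot: [-1.907, -2.497, -0.001]
force: [-1.7, -0.1, 5.6]
width: 0.132
gripper_force: 10.0
pos [0.5617 0.1361 0.0576] tool-y yaw 15.2 shift units [-0.073 -0.007  0.064] tilt -1.0
turn units 0.06
shift units after turn [-0.073 -0.007  0.064]
```

Fin gripped (12.1 mm). Now I'll turn it anticlockwise along the arc.

```bash
python3 -m creep '[[-0.004,-0.11,0,-1,0],[-0.004,-0.11,0,-1,0],[-0.004,-0.11,0,-1,0],[-0.004,-0.11,0,-1,0],[-0.004,-0.11,0,-1,0],[-0.004,-0.11,0,-1,0],[-0.004,-0.11,0,-1,0],[-0.004,-0.11,0,-1,0],[-0.004,-0.11,0,-1,0],[-0.004,-0.11,0,-1,0],[-0.004,-0.11,0,-1,0],[-0.004,-0.11,0,-1,0]]'
python3 -c "
from h import *
a=np.radians(153.2);go(.577+.063*np.cos(a),.075+.063*np.sin(a),.0576,63.2)"
```

```text
clock: 8.18
position: [0.5225, 0.1043, 0.0576]
ee_rot: [0.721, 3.057, 0.002]
force: [0.7, 2.7, 1.7]
width: 0.128
gripper_force: 10.0
pos [0.5225 0.1043 0.0576] tool-y yaw 63.4 shift units [ 0.029 -0.039 -0.001] tilt -1.0
turn units 0.06
shift units after turn [ 0.029 -0.039 -0.001]
```

Tracking well, with low forces. I'll do the rest of the arc.

```bash
python3 -m creep '[[-0.004,-0.11,0,-1,0],[-0.004,-0.11,0,-1,0],[-0.004,-0.11,0,-1,0],[-0.004,-0.11,0,-1,0],[-0.004,-0.11,0,-1,0],[-0.004,-0.11,0,-1,0],[-0.004,-0.11,0,-1,0],[-0.004,-0.11,0,-1,0],[-0.004,-0.11,0,-1,0],[-0.004,-0.11,0,-1,0],[-0.004,-0.11,0,-1,0],[0,-0.11,0,-1,0]]'
python3 -m creep '[[0,-0.01,0,-0.1,0],[0,0,0,0,0],[0,0,0,0,0]]'
python3 - <<'E'
from h import *
a=np.radians(201.6);go(.577+.063*np.cos(a),.075+.063*np.sin(a),.0576,111.6)
E
```

```text
clock: 9.68
position: [0.5205, 0.0538, 0.0575]
ee_rot: [-0.585, 3.084, 0.002]
force: [2.1, 5.9, -1.8]
width: 0.126
gripper_force: 10.1
clock: 10.05
position: [0.5208, 0.0529, 0.0575]
ee_rot: [-0.59, 3.083, 0.001]
force: [3.5, 4.5, 0.2]
width: 0.133
gripper_force: 10.1
pos [0.5208 0.0529 0.0575] tool-y yaw 111.7 shift units [ 0.066 -0.004 -0.002] tilt -1.0
turn units 0.01
shift units after turn [ 0.066 -0.004 -0.002]
```

```bash
python3 -m creep '[[0,0,0,0,0.3],[0,0,0,0,0.4],[0,0,0,0,0.4],[0,0,-0.3,0,0.4],[0,0,-0.6,0,0.4],[0,0,-0.8,0,0.4],[0,0,-0.8,0,0.6],[0,0,-0.4,0,0.6]]' 12
python3 - <<'E'
from h import *
d=np.load("top0.npy",allow_pickle=True).item();s=np.load("side0.npy",allow_pickle=True).item()
for n,D,x0,x1,y0,y1 in(("top",d,405,440,195,215),("side",s,310,345,280,335)):
    im=D["pixels"][y0:y1,x0:x1].astype(int)
    P=np.array([[dep(D,u,v) for u in range(x0,x1)] for v in range(y0,y1)]);Z=P[...,2]
    for lo,hi,zz in((.066,.095,.08),(.061,.09,.075),(.046,.058,.052)):
        m=(Z>lo)&(Z<hi);v,u=np.nonzero(m)
        if len(u):
            print(n,lo,hi,len(u),"px",u.mean()+x0,v.mean()+y0,"mean",P[m].mean(0).round(4),"x",P[m][:,0].min().round(4),P[m][:,0].max().round(4),"y",P[m][:,1].min().round(4),P[m][:,1].max().round(4))
E
```

```text
clock: 11.05
position: [0.5204, 0.0519, 0.1756]
ee_rot: [-0.589, 3.083, -0.0]
force: [-0.2, -0.1, 0.4]
width: 0.569
gripper_force: 0.0
top 0.066 0.095 30 px 425.73333333333335 202.33333333333334 mean [ 0.5268 -0.255   0.0774] x 0.5219 0.5322 y -0.2606 -0.2514
top 0.061 0.09 34 px 425.29411764705884 202.35294117647058 mean [ 0.5269 -0.2545  0.0756] x 0.5206 0.5331 y -0.2606 -0.2491
top 0.046 0.058 29 px 421.44827586206895 203.31034482758622 mean [ 0.5269 -0.2521  0.0538] x 0.5167 0.5378 y -0.2672 -0.2461
side 0.066 0.095 73 px 325.93150684931504 291.6164383561644 mean [ 0.5262 -0.2592  0.0765] x 0.5218 0.5309 y -0.2623 -0.2541
side 0.061 0.09 121 px 326.1322314049587 294.25619834710744 mean [ 0.5265 -0.2591  0.0709] x 0.5172 0.5371 y -0.2666 -0.2489
side 0.046 0.058 84 px 326.23809523809524 304.98809523809524 mean [ 0.5266 -0.2639  0.0526] x 0.5155 0.5372 y -0.2683 -0.255
```

Run:
```python
from h import *
go(.5268,-.257,.1756)
d=np.load("top0.npy",allow_pickle=True).item()
P=np.array([[dep(d,u,v) for u in range(100,520,2)] for v in range(0,300,2)])
for y in np.arange(-.3,.3,.04):
    m=(P[...,2]>.12)&(abs(P[...,1]-y)<.02)&(P[...,0]>.4); 
    print(round(y,2),P[m][:,0].min().round(3) if m.any() else None,P[m][:,2].max().round(3) if m.any() else None)
```

```text
pos [0.5204 0.0519 0.1756] tool-y yaw 111.6 shift units [ 2.700e+00 -7.237e+00 -5.000e-03] tilt -1.0
-0.3 0.736 0.197
-0.26 0.735 0.196
-0.22 0.735 0.197
-0.18 0.734 0.196
-0.14 0.732 0.197
-0.1 0.731 0.196
-0.06 0.73 0.197
-0.02 0.449 0.934
0.02 0.756 0.203
0.06 0.748 0.21
0.1 0.739 0.21
0.14 0.734 0.21
0.18 0.727 0.211
0.22 0.72 0.21
0.26 0.714 0.21
```

Clear of the furniture. I'll move above the bottle, then measure the cover.

```bash
python3 -m creep '[[0.15,-0.4,0,0,0.55],[0.34,-0.9,0,0,0.55],[0.37,-0.99,0,0,0.55],[0.37,-0.99,0,0,0.55],[0.37,-0.99,0,0,0.55],[0.37,-0.99,0,0,0.55],[0.37,-0.99,0,0,0.55],[0.3,-0.79,0,0,0.55],[0.06,-0.2,0,0,0.55],[0,0,0,0,0.55]]' 12
python3 - <<'E'
from h import *
d=shot("top");s=shot("side")
measure(d)
a=cv2.resize(d["pixels"][110:260,195:345],None,fx=2.66,fy=2.66);b=cv2.resize(s["pixels"][180:330,250:400],None,fx=2.66,fy=2.66)
cv2.imwrite("pics/c4.png",np.hstack([a,b]))
go(.5268,-.257,.02,111.6)
p=readout.observe()["position"]
P=np.array([[dep(s,u,v) for u in range(250,400)] for v in range(150,290)])
for v in range(0,140,3):
    m=(abs(P[v,:,1]-p[1])<.06)&(abs(P[v,:,0]-p[0])<.07)&(P[v,:,2]>.1)
    if m.any(): print(v+150,"x",P[v,m][:,0].min().round(3),P[v,m][:,0].max().round(3),"y",P[v,m][:,1].mean().round(3),"z",P[v,m][:,2].min().round(3),P[v,m][:,2].max().round(3),m.sum())
E
```

```text
clock: 12.3
position: [0.5251, -0.2576, 0.172]
ee_rot: [0.588, -3.084, -0.002]
force: [0.4, 0.6, -0.5]
width: 0.549
gripper_force: 0.0
stud span 0.21174740129857073 c [0.57673151 0.07473483] [0.57713328 0.07542501] yaw 21.665448692178614
fin [0.52338311 0.05292247] r 0.0579523853591856 ang -157.5213715347099 rect ((523.3816528320312, 52.861507415771484), (47.68994903564453, 12.162150382995605), 23.149124145507812)
pos [ 0.5259 -0.2559  0.1726] tool-y yaw 111.7 shift units [-0.013 -0.04   3.816] tilt -1.0
turn units 0.03
shift units after turn [-0.013 -0.04   3.816]
150 x 0.463 0.565 y -0.287 z 0.283 0.34 68
153 x 0.463 0.565 y -0.277 z 0.278 0.336 74
156 x 0.464 0.565 y -0.276 z 0.274 0.332 79
159 x 0.465 0.565 y -0.279 z 0.269 0.329 77
162 x 0.464 0.565 y -0.279 z 0.264 0.325 77
165 x 0.474 0.568 y -0.283 z 0.273 0.322 76
168 x 0.474 0.568 y -0.281 z 0.268 0.317 75
171 x 0.477 0.568 y -0.283 z 0.269 0.314 75
174 x 0.48 0.571 y -0.287 z 0.266 0.31 75
177 x 0.483 0.586 y -0.293 z 0.261 0.307 86
180 x 0.497 0.587 y -0.301 z 0.255 0.305 68
183 x 0.499 0.523 y -0.271 z 0.25 0.301 20
186 x 0.502 0.522 y -0.296 z 0.274 0.296 17
189 x 0.504 0.519 y -0.302 z 0.283 0.286 14
192 x 0.504 0.518 y -0.307 z 0.279 0.287 13
195 x 0.504 0.515 y -0.308 z 0.273 0.286 9
198 x 0.504 0.511 y -0.307 z 0.27 0.281 6
201 x 0.502 0.51 y -0.291 z 0.218 0.275 5
204 x 0.502 0.511 y -0.27 z 0.212 0.272 6
207 x 0.503 0.511 y -0.249 z 0.209 0.269 5
210 x 0.503 0.509 y -0.233 z 0.205 0.21 5
213 x 0.505 0.521 y -0.233 z 0.201 0.205 13
216 x 0.506 0.52 y -0.234 z 0.197 0.2 11
225 x 0.549 0.551 y -0.293 z 0.226 0.227 3
228 x 0.534 0.551 y -0.296 z 0.221 0.227 15
231 x 0.528 0.552 y -0.295 z 0.213 0.222 20
234 x 0.528 0.552 y -0.295 z 0.209 0.217 20
237 x 0.528 0.546 y -0.294 z 0.199 0.212 15
240 x 0.528 0.532 y -0.288 z 0.196 0.201 4
```

View pics/c4.png

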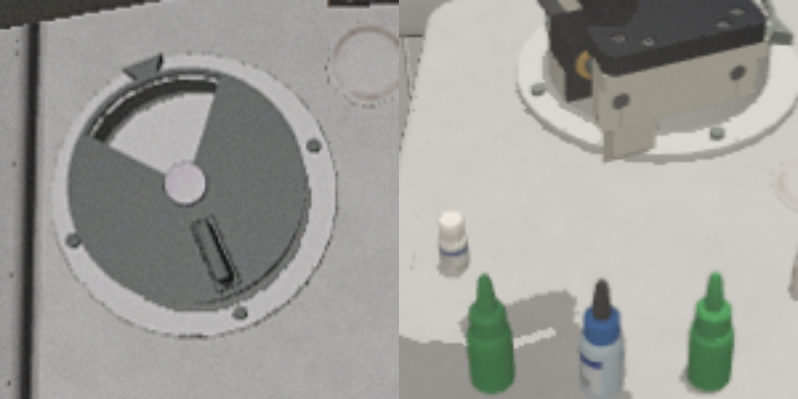

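The opening now sits under the arrow: the fin is at about 202.7° against an ideal 201.7°, and the carousel view agrees. The bottle is upright below the gripper, so I'll descend and grip its cap.

```bash
python3 -m creep '[[-0.01,-0.04,0.5,0,0.55],[0,0,0.8,0,0.55],[0,0,0.8,0,0.55],[0,0,0.7,0,0.55],[0,0,0.5,0,0.5],[0,0,0.3,0,0.5],[0,0,0.2,0,0.5],[0,0,0.03,0,0.45],[0,0,0,0,0.4]]' 12
python3 - <<'E'
from h import *
s=shot("side");cv2.imwrite("pics/c5.png",cv2.resize(s["pixels"][220:350,250:410],None,fx=4,fy=4));go(.5268,-.257,.018)
E
```

```text
clock: 13.52
position: [0.5275, -0.2586, 0.0206]
ee_rot: [-0.59, 3.085, -0.001]
force: [-0.7, -0.3, 0.6]
width: 0.412
gripper_force: 0.0
pos [ 0.5275 -0.2587  0.0206] tool-y yaw 111.7 shift units [0.    0.046 0.066] tilt -1.0
```

View pics/c5.png

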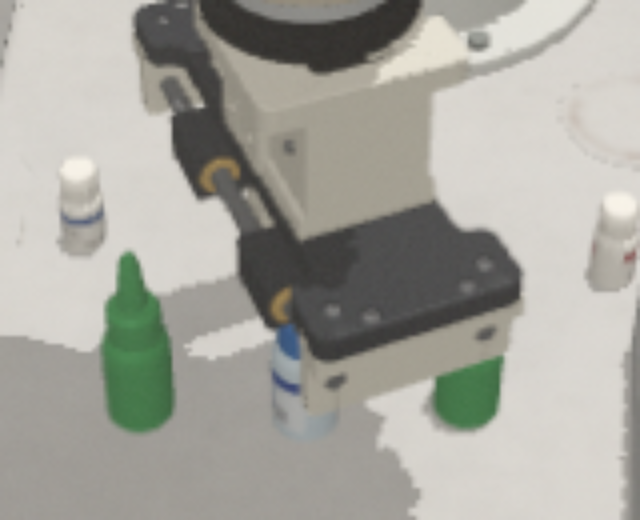

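The bottle is upright at crop (305,370) between the fingers, and the green one and the vials are untouched. I'll close.

```bash
python3 -m creep '[[0,0.04,0.05,0,0.35],[0,0,0,0,0.3],[0,0,0,0,0.25],[0,0,0,0,0.2],[0,0,0,0,0.1],[0,0,0,0,0],[0,0,0,0,0],[0,0,0,0,0]]' 12
python3 -c "
from h import *
go(.6328,.0971,.12)"
```

```text
clock: 14.58
position: [0.5266, -0.257, 0.0181]
ee_rot: [-0.59, 3.085, 0.0]
force: [-0.9, 2.6, 4.5]
width: 0.237
gripper_force: 16.6
pos [ 0.5266 -0.257   0.0181] tool-y yaw 111.7 shift units [-5.736  7.246 -2.545] tilt -1.0
```

```bash
python3 -m creep '[[0,0,-0.2,0,0],[0,0,-0.5,0,0],[0,0,-0.7,0,0],[0,0,-0.7,0,0],[0,0,-0.5,0,0],[0,0,-0.3,0,0],[0,0,-0.1,0,0],[0,0,0,0,0]]'
python3 -m creep '[[-0.2,0.25,0,0,0],[-0.4,0.5,0,0,0],[-0.6,0.75,0,0,0],[-0.7,0.9,0,0,0],[-0.75,0.95,0,0,0],[-0.75,0.95,0,0,0],[-0.75,0.95,0,0,0],[-0.65,0.83,0,0,0],[-0.5,0.63,0,0,0],[-0.3,0.37,0,0,0],[-0.14,0.17,0,0,0],[0,0,0,0,0]]'
python3 - <<'E'
from h import *
s=shot("side");cv2.imwrite("pics/c6.png",cv2.resize(s["pixels"][90:250,260:440],None,fx=4,fy=3.7));go(.6328,.0971,.032)
P=np.array([[dep(s,u,v) for u in range(260,440)] for v in range(90,250)])
h=cv2.cvtColor(s["pixels"][90:250,260:440],cv2.COLOR_BGR2HSV)
m=(h[...,0]>95)&(h[...,0]<130)&(h[...,1]>110)&(h[...,2]>40);q=P[m&(abs(P[...,1]-.09)<.04)]
if len(q): print(len(q),q.min(0),q.max(0),np.median(q,0))
q=P[(abs(P[...,1]-.09)<.04)&(abs(P[...,0]-.633)<.016)&(P[...,2]>.07)]
print(len(q),q.min(0) if len(q) else 0)
E
```

```text
clock: 15.58
position: [0.5262, -0.257, 0.1376]
ee_rot: [0.59, -3.085, -0.0]
force: [-1.4, -0.1, -0.3]
width: 0.234
gripper_force: 18.4
clock: 17.08
position: [0.6327, 0.0968, 0.1378]
ee_rot: [0.59, -3.085, 0.001]
force: [0.0, -0.4, 0.3]
width: 0.234
gripper_force: 18.4
pos [0.6327 0.0958 0.1378] tool-y yaw 111.6 shift units [-0.016  0.03   2.646] tilt -1.0
40 [0.62090377 0.08169723 0.14878079] [0.63084965 0.10651799 0.18024815] [0.62576825 0.09076849 0.17145507]
710 [0.61704483 0.05001309 0.12008264]
```

View pics/c6.png

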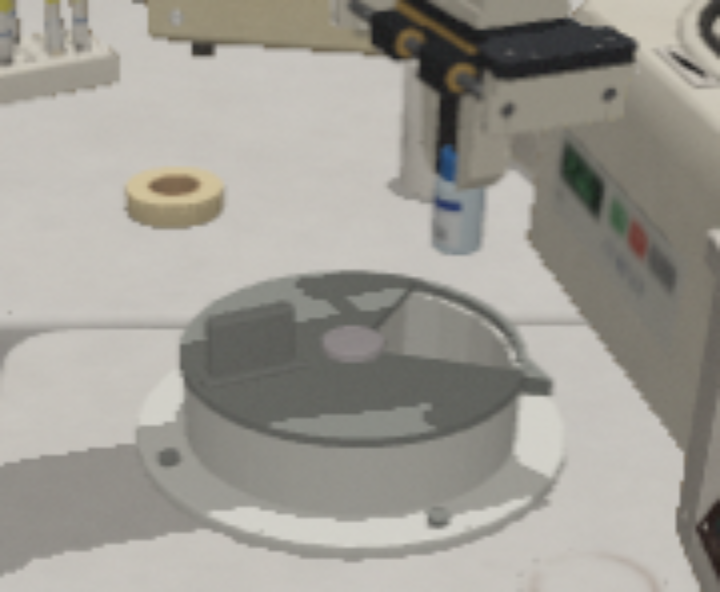

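The bottle hangs upright at crop (458,215), with its bottom at z=0.120 above the opening. I'll lower it 110 mm.

```bash
python3 -m creep '[[-0.01,0.03,0.3,0,0],[0,0,0.5,0,0],[0,0,0.5,0,0],[0,0,0.5,0,0],[0,0,0.4,0,0],[0,0,0.25,0,0],[0,0,0.15,0,0],[0,0,0.06,0,0],[0,0,0.03,0,0],[0,0,0,0,0]]'
python3 -c "
from h import *
go(.6328,.0971,.028)"
```

```text
clock: 18.38
position: [0.633, 0.0986, 0.0308]
ee_rot: [-0.59, 3.085, 0.0]
force: [-0.2, 0.5, -0.1]
width: 0.237
gripper_force: 18.4
pos [0.633  0.0986 0.0308] tool-y yaw 111.7 shift units [ 0.019 -0.032  0.07 ] tilt -1.0
```

```bash
python3 -m creep '[[0,0,0.03,0,0],[0,0,0.02,0,0],[0,0,0.02,0,0],[0,0,0,0,0]]'
```

```text
clock: 18.88
position: [0.6334, 0.0986, 0.0287]
ee_rot: [-0.59, 3.084, 0.0]
force: [-1.3, -0.0, 7.9]
width: 0.234
gripper_force: 19.1
```

Floor contact (about 8 N). I'll release, rise, and back off to look.

```bash
python3 -m creep '[[0,0,0,0,0.28],[0,0,0,0,0.33],[0,0,0,0,0.38],[0,0,0,0,0.38],[0,0,-0.2,0,0.38],[0,0,-0.4,0,0.38],[0,0,-0.6,0,0.38],[0,0,-0.8,0,0.38],[0,0,-0.8,0,0.38],[0,0,-0.8,0,0.38],[0,0,-0.4,0,0.38]]'
python3 -m creep '[[0.2,-0.4,0,0,0.38],[0.4,-0.8,0,0,0.38],[0.5,-0.9,0,0,0.38],[0.5,-0.9,0,0,0.38],[0.4,-0.8,0,0,0.38],[0.2,-0.4,0,0,0.38],[0,0,0,0,0.38],[0,0,0,0,0.38]]'
python3 - <<'E'
from h import *
d=shot("top");s=shot("side");c,yaw,f=measure(d)
for D,n,a,b,e,g in((d,"top",200,340,115,260),(s,"side",290,430,130,250)):
    P=np.array([[dep(D,u,v) for u in range(a,b)] for v in range(e,g)]);h=cv2.cvtColor(D["pixels"][e:g,a:b],cv2.COLOR_BGR2HSV)
    near=np.hypot(P[...,0]-.633,P[...,1]-.097)<.04
    q=P[near&(P[...,2]>.066)&(P[...,2]<.11)];print(n,len(q),q.mean(0).round(4),"zmax",q[:,2].max().round(4))
    q=P[near&(P[...,2]>.08)&(P[...,2]<.11)];print("teat top",len(q),q.mean(0).round(4))
    q=P[near&(h[...,0]>95)&(h[...,0]<130)&(h[...,1]>110)];print("cap",len(q),q.mean(0).round(4) if len(q) else 0)
cv2.imwrite("pics/c7.png",np.hstack([cv2.resize(d["pixels"][110:260,195:345],(400,400)),cv2.resize(s["pixels"][110:260,275:425],(400,400))]))
E
```

```text
clock: 20.25
position: [0.6337, 0.0986, 0.1907]
ee_rot: [-0.589, 3.082, 0.0]
force: [-0.0, -0.8, -1.1]
width: 0.38
gripper_force: 0.0
clock: 21.25
position: [0.6131, -0.0882, 0.1872]
ee_rot: [0.593, -3.085, -0.002]
force: [-0.2, 1.1, -0.9]
width: 0.378
gripper_force: 0.0
stud span 0.21174740129857073 c [0.57673151 0.07473483] [0.57713328 0.07542501] yaw 21.665448692178614
fin [0.53081073 0.05591807] r 0.0499438157690723 ang -157.43892789198046 rect ((566.643798828125, 71.35823822021484), (142.82823181152344, 12.162150382995605), 23.149124145507812)
top 84 [0.6312 0.0963 0.0756] zmax 0.0976
teat top 22 [0.631  0.097  0.0905]
cap 75 [0.6308 0.0954 0.0687]
side 91 [0.633  0.0938 0.0776] zmax 0.097
teat top 35 [0.6334 0.0954 0.088 ]
cap 69 [0.6318 0.0911 0.0653]
```

View pics/c7.png

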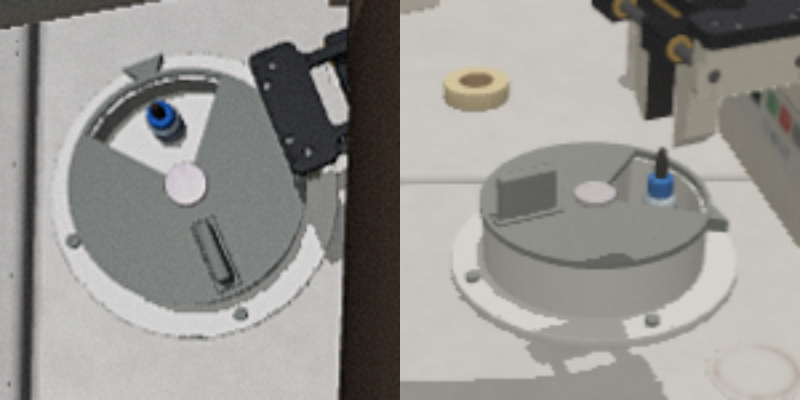

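The bottle stands upright in the marked compartment: its top is at z≈0.097 (0.096 expected) and its centre at about (0.632,0.097). The opening is still over it, about 1° off, and the gripper is clear.

```bash
python3 -c "
from cell import sign_off; print(sign_off())"
```

```text
the job is handed in; nothing more can be done
None
```

I turned the cover to within about 1° of the marked compartment and left the bottle standing upright on its floor. The vials and green look-alikes were left alone, and I handed the job in at about 21 s; no verdict came back.

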